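# Index the parts feeder with its ratchet lever

### The arm

A 6-joint arm with a two-finger parallel gripper is mounted at the origin on a cart in front of the work surface, level with it; the furniture and walls round the work are solid. World frame = base frame: x ahead of the robot, y to its left, z up, the work surface at z = 0. Lengths are in m, angles in rad, forces in N, time in s.
With the tool pointing down it reaches from about 0.15 to 0.775 m from the base axis. Payload 6.1 kg.
Tool frame: the origin (TCP) lies midway between the tips of the shut fingers; the grasp point (between the pads) lies 19 mm behind it (r.grip_point_offset is the distance from the TCP to the grasp point, in m); z points along the fingers, y is the line along which they close (so a half turn about z gives the same grasp; the last joint's range is limited). The gripper opens to 85 mm and grips with 20 to 120 N. Pads are 22 mm wide; open, the fingers measure 114 mm over their backs; the gripper's body (76 mm by 85 mm) begins 54 mm behind the grasp point. The pads swing forward as they close: fully open they stand 13 mm farther back than shut.
Start: joints at [-1.132, 0.126, -0.04, 1.405, 0, 1.571], TCP at [0.223, -0.475, 0.209] pointing down, gripper open.
Joint ranges: [-2.72, 2.72], [-0.95, 1.95], [-1.27, 1.35], [-1.78, 2.02], [-1.46, 1.47], [-3.14, 3.14]. Speed limits (rad/s): [2.39, 2.39, 3.01, 3.14, 3.14, 3.14].

### API

Orientations are given as a unit quaternion [w, x, y, z].
In Python, from plant import get_state, cams, ticket, r gives the robot as it stands.
- The arm moves only by the tool drive_tool, never from a script. Its argument "commands" is one flat list of numbers, 5 for each row, row after row: the shift along the tool's x, y, z in mm, then the turn about the tool's z in rad, then the finger opening in mm, from 0 to 85.4. In form: [dx, dy, dz, roll, fingers, dx, dy, dz, roll, fingers, ...]. A call has exactly 10 rows; each row shifts and turns the commanded pose from where the row before left it, along the tool's axes as they then stand; what a row does not reach is not made up. A row lasts 1/10 s, in which the tool goes at most 50 mm and 8.59 degrees, less where a joint would pass 70% of its speed; a pose out of reach is approached as far as the arm can. A call is refused whole if a number of a shift passes 50 or a number of a turn 0.15, either way. A call with a gripper value outside its range is refused whole. The fingers move at their own pace and stop on an object; "force" is the grip in N (left out, the last holds). Time passes only in rows, so rows that do not move let the fingers close, or fill a call up. It gives the time, the measured TCP pose, the force, the opening and the grip force at its end, in the units of the state.
- get_state(): the state, without advancing time (a new reading comes with each control period).
- cams.snapshot(name): name is "scene" or "top" or "wrist"; returns (picture, depth): 384x512x3 uint8, red, green, blue; 384x512 float32, m along the optical axis (not along the pixel's ray), 0 where there is no reading.
- cams.camera_model(name): a dict with "fov_y" (degrees; the focal length in pixels is half the picture's height over the tangent of half this angle, whatever the lens; pixels are square), "cx", "cy" (the principal point, pixels), "k1" (the pictures are not rectified: a ray, as slopes to the right and down, at radius r is drawn at 1 + k1 r^2 times it, then the intrinsics apply), "R" (3x3) and "t" (3): a world point X has camera coordinates R X + t. Camera axes: x right, y down, z forward; pixel columns grow to the right and rows downward; lengths in m; the calibration is good to about 2 mm. A picture is of the moment at which its call begins: read the wrist's pose just before it. camera_model takes no time and is no camera call; for the wrist camera it gives the pose at the moment of the call.
- ticket.close_job(): hands the job in; it is judged then, once.
The state is a dict: "t": time; "joint_pos": joint angles; "joint_vel": joint speeds; "joint_efforts": joint torques, N m; "tcp_pos": TCP position; "tool_rot": TCP orientation; "wrist_force": force on the tool from outside, world axes, zero at the start; "wrist_torque": the same for the moment, N m; "gripper_width": finger opening in m; "gripper_force": force on a finger pad.
Only numpy, scipy, OpenCV 4.12 (cv2) and the standard library are available. Lean on these libraries where they do the work, as an engineer would, in place of code of your own. Each camera call takes 0.05 s, during which the arm holds its last target. There are 200 camera calls.

### The job

The parts feeder on the table is turned by hand: each full swing of its upright-handled lever from the left stop to the right stop (as the robot sees it) drives the toothed carrier on to its next notch, and the swing back leaves the carrier where it is. Work the lever back and forth until the battery cell standing on the carrier is under the black sensor head, then bring the lever back to its left stop and let go of it. Move the carrier by the lever only: do not touch the carrier or the parts on it.

Things in the scene. Friction and masses are not known exactly. Their poses are not given: they have to be found in the camera images.
- feeder: Parts feeder, fixed: grey base plate 225 x 230 x 10 mm. Origin: on the table, on the vertical axis about which carrier and lever turn; z up. Its +x points from the axis to a 12 mm post 100 mm away, 152 mm high. From the post's arm the black sensor head (22 mm across, lower end 125 mm up) hangs over x = 40 mm, y = 0 of this frame.
- carousel: Carrier: steel wheel, 12 saw teeth (174 mm across, 22-36 mm up; notch 30 degrees), and plate (138 mm, top 48 mm up) holding 4 parts, tallest to 109 mm: battery cell, then counter-clockwise from above jar, solder reel, knob. Origin on the axis, 22 mm up; +x points to the cell. Driven counter-clockwise; friction (0.35 N m) and a pawl hold it. Starts off a notch: first swing may move it little.
- cell (a point): Centre of the top of the battery cell on the carrier: a standing D cell, 33 mm across, 60 mm high, 40 mm from the axis; turns with the carrier. It comes under the sensor at a notch, after 2 to 5 full swings. (A like cell standing on the table has no part in this.)
- lever_handle (a point): Top centre of the lever's upright round handle: black rubber, 22 mm across, from 50 to 125 mm above the table, 155 mm from the feeder's axis, on a flat steel arm (top 18 mm up). It lies on the side away from the post: seen from above, counter-clockwise from the feeder's +x, at 160.5 degrees at the left (starting) stop and 199.5 at the right (far) stop.
- lever (a joint): Lever angle, rad: 0 at the left (starting) stop, 0.68 (39 degrees) at the right (far) stop, growing counter-clockwise from above. Growing, it drives the carrier (3 to 5 N at the handle) and at the far stop leaves it on a notch; swung back (1 to 2 N) it must come under about 0.08 to pick up the next tooth. Stays where it is left; starts at 0 to 0.32.

How it is judged:
At the end, for the whole second after the job is handed in: The battery cell on the carrier stands under the sensor head, its centre within 10 mm (about 14 degrees) sideways of the head's, the carrier at rest, and the lever is back within about 7 degrees of its left stop (x of cell in the frame of feeder above 0.03 m and y of cell in the frame of feeder between -0.01 and 0.01 m and y of lever_handle in the frame of feeder above 0.033 m and angular speed of carousel below 0.05 rad/s); the robot touches nothing.
It fails at once if the carrier or a part on it is touched by the robot (contact force between any of the fingers, the arm and carousel above 0.5 N).
It also fails if it takes over 58 s, if anything falls off the work surface, if the arm or the gripper's body presses on something with over 40 N, if the wrist force passes 120 N, or if a joint passes its speed limit or range.

## Working session

There is one attempt and no reset: what is moved stays moved. The work goes in short steps, Python scripts to look and compute and a tool call to move; the robot and the scene stay as the last step left them, time stands still between calls to the robot, and variables do not carry over. Pictures are saved under pics/ and viewed, at most 10 in all, crops included, and the job is handed in when it is done.

Besides the shell and the picture viewer there is one more tool, called after "Call:" by a JSON object that holds its "api" and its "payload", one argument or row to a line. drive_tool: Moves the arm, as the interface text tells. Its arguments: {"type":"object","properties":{"commands":{"type":"array","items":{"type":"number"}},"force":{"type":"number"}},"required":["commands"]}

```bash
mkdir -p pics
cat > h.py <<'E'
import numpy as np, cv2
from plant import get_state, cams, ticket, r
def snap(n):
    m=cams.camera_model(n); p,d=cams.snapshot(n); return m,p,d
def world(m,d,shape=(384,512)):
    H,W=shape; f=H/2/np.tan(np.radians(m['fov_y'])/2)
    v,u=np.mgrid[:H,:W]; xd=(u-m['cx'])/f; yd=(v-m['cy'])/f
    x,y=xd.copy(),yd.copy()
    for _ in range(20):
        s=1+m['k1']*(x*x+y*y); x,y=xd/s,yd/s
    C=np.stack([x*d,y*d,d],-1)
    return (C-np.array(m['t']))@np.array(m['R'])
E
python3 - <<'E'
from h import *
s=get_state(); print(s['t'],s['tcp_pos'],s['tool_rot'])
for n in('top','scene'):
    m,p,d=snap(n); np.savez(n,p=p,d=d,w=world(m,d)); cv2.imwrite(f'pics/{n}0.png',p[...,::-1]); print(n,-np.array(m['R']).T@m['t'])
E
```

```text
0.0 [ 0.22286204 -0.47487643  0.20795407] [-7.44212366e-04  9.76032272e-01  2.17624500e-01 -1.64527225e-04]
top [0.52287664 0.13449345 0.95140359]
scene [0.18100783 0.61480413 0.67032921]
```

View pics/top0.png

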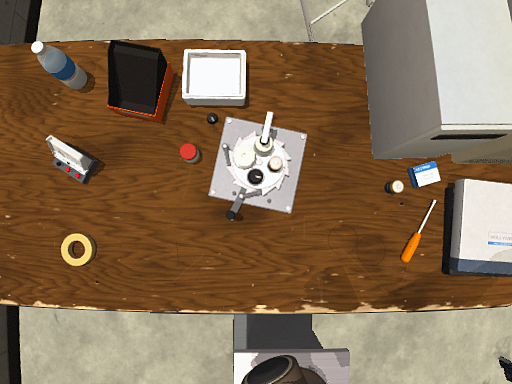

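View pics/scene0.png

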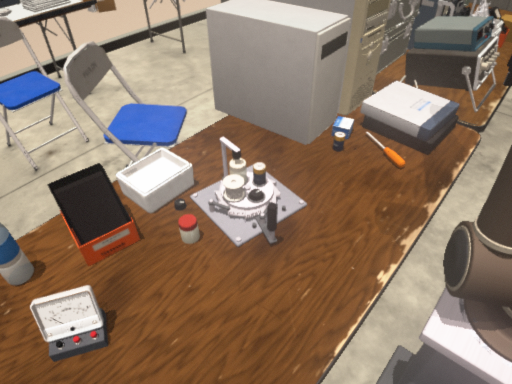

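The top view shows the feeder near (258,165), the post arm at (268,125), and the lever handle at (235,210). Next I measure them.

Run:
```python
from h import *
a=np.load('top.npz'); p,d,w=a['p'],a['d'],a['w']
c=p[100:230,195:320]; cv2.imwrite('pics/c0.png',cv2.resize(c[...,::-1],None,fx=4.6,fy=4.6,interpolation=cv2.INTER_CUBIC))
reg=np.zeros(d.shape,bool); reg[100:230,195:320]=1; reg&=d>0
z=w[...,2]
pl=reg&(z>.005)&(z<.016)
rc=cv2.minAreaRect(w[pl][:,:2].astype(np.float32)*1000); print('plate',rc)
# components of height slices
for lo,hi in((.115,.135),(.143,.17),(.1,.115),(.08,.1),(.04,.055),(.06,.08)):
    k=(reg&(z>lo)&(z<hi)).astype(np.uint8); n,l,st,ce=cv2.connectedComponentsWithStats(k)
    for i in range(1,n):
        if st[i,4]>5:
            q=w[l==i]; print(lo,hi,st[i,4],ce[i].round(),q.mean(0).round(4),((q.min(0)+q.max(0))/2).round(4),(q.max(0)-q.min(0)).round(3),p[l==i].mean(0).round())
```

```text
plate ((670.2437744140625, 116.71052551269531), (319.0220947265625, 305.0825500488281), 2.0337581634521484)
0.115 0.135 66 [229. 214.] [0.522  0.1695 0.1243] [0.5222 0.1698 0.1241] [0.019 0.019 0.007] [46. 41. 39.]
0.143 0.17 214 [266. 129.] [0.7215 0.0863 0.151 ] [0.7241 0.0872 0.1487] [0.076 0.03  0.011] [225. 223. 223.]
0.1 0.115 153 [263. 145.] [0.6923 0.0906 0.1075] [0.6967 0.0895 0.106 ] [0.039 0.042 0.011] [225. 221. 201.]
0.1 0.115 141 [275. 162.] [0.6504 0.0609 0.1041] [0.6505 0.0605 0.1049] [0.03  0.03  0.009] [237. 227. 210.]
0.08 0.1 348 [243. 155.] [0.6679 0.1381 0.0921] [0.6684 0.1379 0.0917] [0.05  0.052 0.01 ] [249. 250. 240.]
0.08 0.1 24 [262. 151.] [0.6798 0.0919 0.089 ] [0.6818 0.0905 0.0902] [0.011 0.038 0.019] [133. 128. 111.]
0.08 0.1 10 [274. 168.] [0.6365 0.0631 0.0914] [0.6381 0.0635 0.0906] [0.008 0.022 0.016] [128. 100.  56.]
0.04 0.055 75 [221. 100.] [0.8219 0.2004 0.0467] [0.8221 0.2057 0.0469] [0.003 0.128 0.014] [114. 109. 100.]
0.04 0.055 1198 [259. 166.] [0.6475 0.0964 0.0483] [0.6592 0.0996 0.0475] [0.133 0.137 0.015] [218. 217. 215.]
0.04 0.055 62 [226. 154.] [0.6793 0.1848 0.0423] [0.6775 0.1853 0.0442] [0.056 0.024 0.008] [147. 144. 141.]
0.04 0.055 11 [196. 154.] [0.6763 0.2617 0.0454] [0.6777 0.2625 0.0467] [0.022 0.005 0.013] [92. 86. 73.]
0.04 0.055 76 [248. 194.] [0.5752 0.1258 0.042 ] [0.5747 0.1223 0.0434] [0.021 0.057 0.007] [150. 146. 142.]
0.06 0.08 23 [260. 152.] [0.6808 0.0959 0.07  ] [0.684  0.0934 0.0701] [0.015 0.037 0.018] [138. 134. 120.]
0.06 0.08 6 [195. 151.] [0.6817 0.2619 0.0609] [0.6821 0.2615 0.061 ] [0.01  0.003 0.002] [150.  50.  39.]
0.06 0.08 14 [271. 168.] [0.6384 0.0678 0.0719] [0.6403 0.0652 0.0716] [0.012 0.022 0.017] [32. 31. 30.]
0.06 0.08 115 [255. 176.] [0.6207 0.1089 0.0633] [0.6209 0.1091 0.0636] [0.029 0.028 0.007] [64. 61. 58.]
```

View pics/c0.png

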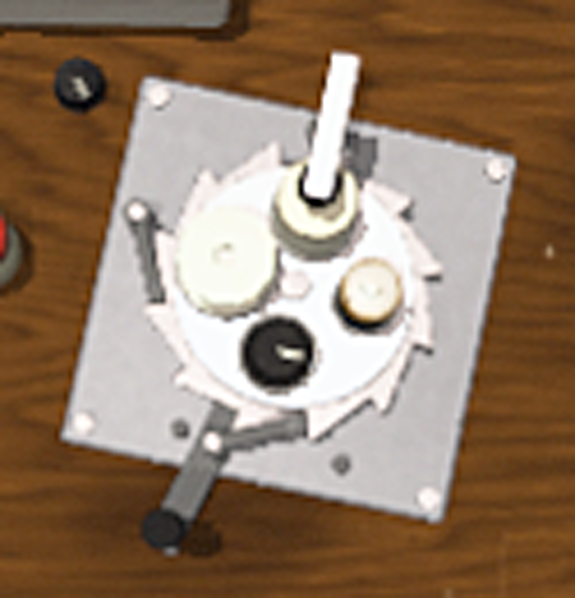

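Axis is about (0.659, 0.0995) and feeder yaw about -12.2°. The cell is at about -90°, so it needs roughly 3 notches. The handle is at (0.522, 0.170), lever about 0.07 rad. All of this agrees with the given sizes. I start the move.

Call:
{"api": "drive_tool", "payload": {
  "commands": [25,-21,0,0,85,25,-21,0,0,85,25,-21,0,0,85,25,-21,0,0,85,25,-21,0,0,85,25,-21,0,0,85,25,-21,0,0,85,25,-21,0,0,85,25,-21,0,0,85,25,-21,0,0,85],
  "force": 20
}}

```text
t: 1.1
tcp_pos: [0.3603, -0.1776, 0.2085]
tool_rot: [-0.0, 0.976, 0.218, -0.0]
wrist_force: [0.5, -0.5, -0.4]
gripper_width: 0.0847
gripper_force: 0.0
```

```bash
cat > st.py <<'E'
from h import *
from scipy.spatial.transform import Rotation as Ro
s=get_state(); q=s['tool_rot']; M=Ro.from_quat([q[1],q[2],q[3],q[0]]).as_matrix()
print('t',s['t'],'q',np.round(s['joint_pos'],3),'tcp',np.round(s['tcp_pos'],4),'yaw y',np.degrees(np.arctan2(M[1,1],M[0,1])),'F',np.round(s['wrist_force'],1),'tilt',M[2].round(3))
E
python3 st.py
```

```text
t 1.1 q [-0.458 -0.107 -0.275  1.403  0.     2.245] tcp [ 0.3603 -0.1776  0.2085] yaw y -64.86943922646766 F [ 0.5 -0.5 -0.4] tilt [-0. -0. -1.]
```

```bash
cat > plan.py <<'E'
import sys
from h import *
from scipy.spatial.transform import Rotation as Ro
A=np.array([.659,.0995]); FY=-12.2; RH=.155
def cur():
    s=get_state(); q=s['tool_rot']; M=Ro.from_quat([q[1],q[2],q[3],q[0]]).as_matrix()
    return np.array([*s['tcp_pos'],np.arctan2(M[1,1],M[0,1])])
def rows(way,f,start=None):
    c=cur() if start is None else start.copy(); out=[]
    for w in way:
        a=c[3]; y=np.array([np.cos(a),np.sin(a)]); x=np.array([-y[1],y[0]]); D=w[:2]-c[:2]
        # tool z down, y x z = x
        x=np.array([-np.sin(a),np.cos(a)])
        row=np.round([D@x*1e3,D@y*1e3,-(w[2]-c[2])*1e3,-(w[3]-a)],2); row[:3]=np.round(row[:3],1)
        c=c.copy(); c[:2]+=(x*row[0]+y*row[1])/1e3; c[2]-=row[2]/1e3; c[3]-=row[3]
        out+=[float(v) for v in row]+[f]
    for i in range(0,len(out),50): print(out[i:i+50])
    print('end',c); return c
def at(lev,z=.08,r=RH):   # pose with the handle at lever angle lev (rad)
    g=np.radians(160.5+FY)+lev
    return np.array([*(A+r*np.array([np.cos(g),np.sin(g)])),z,g-np.pi/2])
E
python3 - <<'E'
from plan import *
c=cur(); h=at(.08,.2); print(c,h)
rows([c+(h-c)*k/18 for k in range(1,19)]+[h,h],85)
E
```

```text
[ 0.36026634 -0.17759118  0.20846219 -1.1321853 ] [0.52103715 0.1701488  0.2        1.09752695]
[16.3, -13.7, 0.5, -0.12, 85, 17.8, -11.6, 0.4, -0.13, 85, 19.2, -9.3, 0.5, -0.12, 85, 20.1, -6.9, 0.5, -0.13, 85, 20.9, -4.2, 0.4, -0.12, 85, 21.2, -1.7, 0.5, -0.12, 85, 21.3, 0.9, 0.5, -0.13, 85, 20.9, 3.6, 0.5, -0.12, 85, 20.4, 6.1, 0.4, -0.12, 85, 19.5, 8.5, 0.5, -0.13, 85]
[18.3, 11.0, 0.5, -0.12, 85, 16.8, 13.0, 0.4, -0.13, 85, 14.9, 15.2, 0.5, -0.12, 85, 13.1, 16.8, 0.5, -0.12, 85, 10.9, 18.2, 0.4, -0.13, 85, 8.5, 19.6, 0.5, -0.12, 85, 6.1, 20.4, 0.5, -0.13, 85, 3.4, 21.0, 0.5, -0.12, 85, -0.0, -0.0, -0.0, 0.0, 85, -0.0, -0.0, -0.0, 0.0, 85]
end [0.52102815 0.1701765  0.19996219 1.0978147 ]
```

Call:
{"api": "drive_tool", "payload": {
  "commands": [16.3,-13.7,0.5,-0.12,85,17.8,-11.6,0.4,-0.13,85,19.2,-9.3,0.5,-0.12,85,20.1,-6.9,0.5,-0.13,85,20.9,-4.2,0.4,-0.12,85,21.2,-1.7,0.5,-0.12,85,21.3,0.9,0.5,-0.13,85,20.9,3.6,0.5,-0.12,85,20.4,6.1,0.4,-0.12,85,19.5,8.5,0.5,-0.13,85]
}}

```text
t: 2.1
tcp_pos: [0.4494, 0.0151, 0.2036]
tool_rot: [-0.0, 0.666, 0.746, -0.0]
wrist_force: [1.0, 0.4, -0.2]
gripper_width: 0.085
gripper_force: 0.0
```

Call:
{"api": "drive_tool", "payload": {
  "commands": [18.3,11.0,0.5,-0.12,85,16.8,13.0,0.4,-0.13,85,14.9,15.2,0.5,-0.12,85,13.1,16.8,0.5,-0.12,85,10.9,18.2,0.4,-0.13,85,8.5,19.6,0.5,-0.12,85,6.1,20.4,0.5,-0.13,85,3.4,21.0,0.5,-0.12,85,0,0,0,0,85,0,0,0,0,85]
}}

```text
t: 3.1
tcp_pos: [0.5205, 0.1689, 0.1996]
tool_rot: [-0.001, 0.235, 0.972, -0.001]
wrist_force: [0.2, 0.4, -0.1]
gripper_width: 0.0855
gripper_force: 0.0
```

```bash
python3 st.py
python3 - <<'E'
from plan import *
m,p,d=snap('wrist'); W=world(m,d); cv2.imwrite('pics/w1.png',p[...,::-1])
z=W[...,2]
k=((z>.115)&(z<.132)&(d>0)).astype(np.uint8); n,l,st,ce=cv2.connectedComponentsWithStats(k)
for i in range(1,n):
    if st[i,4]>100:
        q=W[l==i]; print(st[i,4],ce[i].round(),((q.min(0)+q.max(0))/2).round(4),(q.max(0)-q.min(0)).round(3))
h=at(.08,.08); c=cur()
rows([c+(h-c)*k/9 for k in range(1,10)]+[h],85)
E
```

```text
t 3.1 q [ 0.314  0.169 -0.009  1.394 -0.     0.788] tcp [0.5205 0.1689 0.1996] yaw y 62.85036875970348 F [ 0.2  0.4 -0.1] tilt [ 0.001 -0.001 -1.   ]
579 [254. 195.] [0.522  0.1692 0.1207] [0.021 0.021 0.011]
[0.0, 0.2, 13.3, -0.0, 85, 0.0, 0.2, 13.3, -0.0, 85, 0.1, 0.2, 13.4, -0.0, 85, -0.0, 0.2, 13.3, -0.0, 85, 0.0, 0.2, 13.3, -0.0, 85, 0.0, 0.2, 13.3, -0.0, 85, 0.0, 0.2, 13.3, -0.0, 85, 0.1, 0.2, 13.3, -0.0, 85, -0.0, 0.2, 13.4, -0.0, 85, -0.0, -0.0, -0.0, -0.0, 85]
end [0.52102529 0.17015682 0.07994582 1.09641524]
```

View pics/w1.png

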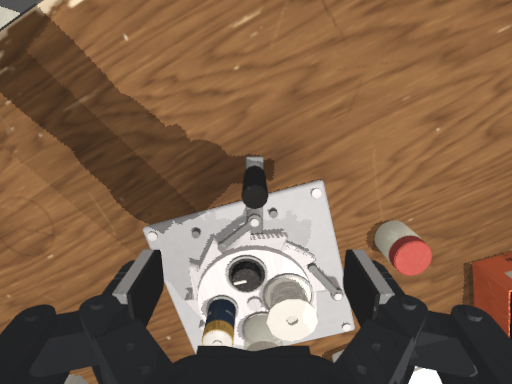

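The wrist view has the handle at (255,185), world (0.522, 0.169), between the open fingers (about x 150 and 350). I descend, then close loosely around it.

Call:
{"api": "drive_tool", "payload": {
  "commands": [0,0,13.3,0,85,0,0,13.3,0,85,0,0,13.3,0,85,0,0,13.3,0,85,0,0,13.3,0,85,0,0,13.3,0,85,0,0,13.3,0,85,0,0,13.3,0,85,0,0,13.3,0,60,0,0,0,0,40]
}}

```text
t: 4.15
tcp_pos: [0.5196, 0.1685, 0.0782]
tool_rot: [-0.001, 0.234, 0.972, -0.001]
wrist_force: [-0.2, 0.4, -0.4]
gripper_width: 0.0584
gripper_force: 0.0
```

Call:
{"api": "drive_tool", "payload": {
  "commands": [0,0,0,0,26,0,0,0,0,26,0,0,0,0,26,0,0,0,0,26,0,0,0,0,26,0,0,0,0,26,0,0,0,0,26,0,0,0,0,26,0,0,0,0,26,0,0,0,0,26]
}}

```text
t: 5.15
tcp_pos: [0.5208, 0.1689, 0.0805]
tool_rot: [-0.0, 0.234, 0.972, 0.0]
wrist_force: [0.1, -0.3, 1.2]
gripper_width: 0.0258
gripper_force: 0.0
```

```bash
python3 st.py
python3 - <<'E'
from plan import *
rows([at(v) for v in np.linspace(.08,.0,4)[1:]]+[at(0)]+[at(v) for v in np.linspace(0,.69,17)[1:]],26)
E
```

```text
t 5.15 q [ 0.314  0.198 -0.236  1.136  0.     0.786] tcp [0.5208 0.1689 0.0805] yaw y 62.910000129331515 F [ 0.1 -0.3  1.2] tilt [ 0. -0. -1.]
[0.3, 5.4, 0.5, 0.03, 26, -0.0, 4.1, -0.0, 0.02, 26, -0.1, 4.1, -0.0, 0.03, 26, 0.0, 0.0, -0.0, 0.0, 26, -0.1, -6.7, -0.0, -0.04, 26, -0.2, -6.6, -0.0, -0.05, 26, -0.1, -6.7, -0.0, -0.04, 26, -0.1, -6.7, -0.0, -0.04, 26, -0.2, -6.7, -0.0, -0.05, 26, -0.1, -6.7, -0.0, -0.04, 26]
[-0.1, -6.7, -0.0, -0.04, 26, -0.2, -6.6, -0.0, -0.04, 26, -0.2, -6.7, -0.0, -0.05, 26, -0.1, -6.7, -0.0, -0.04, 26, -0.1, -6.7, -0.0, -0.04, 26, -0.2, -6.7, -0.0, -0.05, 26, -0.1, -6.6, -0.0, -0.04, 26, -0.2, -6.7, -0.0, -0.04, 26, -0.1, -6.7, -0.0, -0.05, 26, -0.2, -6.7, -0.0, -0.04, 26]
end [0.50548893 0.0783749  0.07997048 1.70798663]
```

Call:
{"api": "drive_tool", "payload": {
  "commands": [0.3,5.4,0,0.03,26,0,4.1,0,0.02,26,0,4.1,0,0.03,26,0,0,0,0,26,-0.1,-6.7,0,-0.04,26,-0.2,-6.6,0,-0.05,26,-0.1,-6.7,0,-0.04,26,-0.1,-6.7,0,-0.04,26,-0.2,-6.7,0,-0.05,26,-0.1,-6.7,0,-0.04,26]
}}

```text
t: 6.15
tcp_pos: [0.5109, 0.1452, 0.0805]
tool_rot: [0.0, 0.144, 0.99, 0.001]
wrist_force: [1.0, 3.4, -1.5]
gripper_width: 0.0257
gripper_force: 1.8
```

Call:
{"api": "drive_tool", "payload": {
  "commands": [-0.1,-6.7,0,-0.04,26,-0.2,-6.6,0,-0.04,26,-0.2,-6.7,0,-0.05,26,-0.1,-6.7,0,-0.04,26,-0.1,-6.7,0,-0.04,26,-0.2,-6.7,0,-0.05,26,-0.1,-6.6,0,-0.04,26,-0.2,-6.7,0,-0.04,26,-0.1,-6.7,0,-0.05,26,-0.2,-6.7,0,-0.04,26]
}}

```text
t: 7.15
tcp_pos: [0.5052, 0.0791, 0.0804]
tool_rot: [-0.0, -0.07, 0.998, 0.001]
wrist_force: [0.2, 3.7, 1.4]
gripper_width: 0.0263
gripper_force: 1.7
```

```bash
cat >> plan.py <<'E'
def look(name):
    # cell (light-topped, z .10-.115) and other part angles in feeder frame, from the top camera
    m,p,d=snap('top'); W=world(m,d); cv2.imwrite(f'pics/{name}.png',cv2.resize(p[100:230,195:320,::-1],None,fx=4.6,fy=4.6,interpolation=cv2.INTER_CUBIC))
    z=W[...,2]; rr=np.hypot(W[...,0]-A[0],W[...,1]-A[1])
    for nm,lo,hi in(('cell/jar',.097,.115),('reel',.083,.096),('knob',.056,.07)):
        k=((z>lo)&(z<hi)&(d>0)&(rr<.075)).astype(np.uint8); n,l,st,ce=cv2.connectedComponentsWithStats(k)
        for i in range(1,n):
            if st[i,4]>40:
                q=W[l==i]; e=(q.min(0)+q.max(0))[:2]/2-A; print(nm,st[i,4],'r',np.hypot(*e).round(4),'ang',(np.degrees(np.arctan2(e[1],e[0]))-FY).round(1),(q.max(0)-q.min(0)).round(3))
E
python3 st.py; python3 -c "
from plan import *
look('l1'); print(at(.68))
c=cur(); print('lever tool',np.degrees(np.arctan2(c[1]-A[1],c[0]-A[0]))%360-FY-160.5, np.hypot(*(c[:2]-A)))"
```

```text
t 7.15 q [ 0.154  0.132 -0.316  1.123  0.002  0.013] tcp [0.5052 0.0791 0.0804] yaw y 98.04959503853821 F [0.2 3.7 1.4] tilt [-0.     0.002 -1.   ]
cell/jar 211 r 0.0393 ang 29.9 [0.04  0.042 0.013]
cell/jar 132 r 0.0397 ang -60.9 [0.03  0.032 0.012]
reel 360 r 0.0395 ang 117.4 [0.051 0.052 0.009]
knob 123 r 0.0404 ang -150.3 [0.031 0.031 0.01 ]
[0.50524304 0.07990929 0.08       1.69752695]
lever tool 39.64799801674798 0.15510588998649452
```

View pics/l1.png

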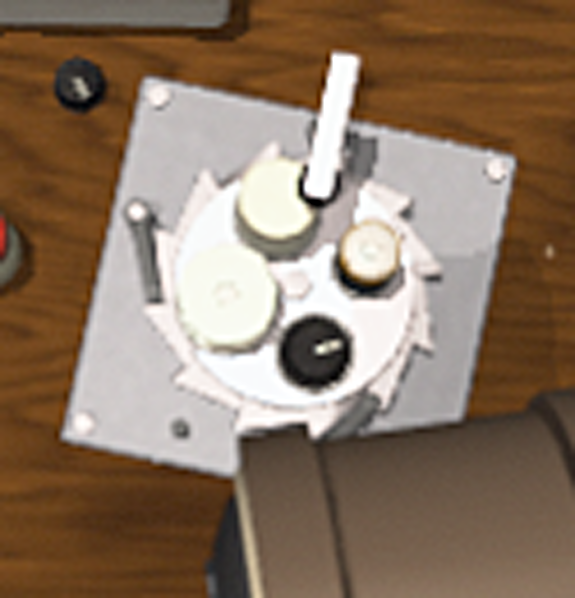

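The cell now sits near (368,250) in the crop, at -61°, so one swing moved it one notch with two to go. I press slightly past the stop, then swing back and repeat.

```bash
python3 -c "
from plan import *
rows([at(.71)]*2+[at(v) for v in np.linspace(.71,-.025,18)[1:]]+[at(-.025)],26)
print()
rows([at(v) for v in np.linspace(-.025,.71,19)[1:]]+[at(.71)]*2,26,at(-.025))"
```

```text
[-0.1, -2.8, 0.5, -0.02, 26, -0.0, 0.0, -0.0, 0.0, 26, -0.2, 6.7, -0.0, 0.05, 26, -0.1, 6.7, -0.0, 0.04, 26, -0.2, 6.7, -0.0, 0.04, 26, -0.2, 6.7, -0.0, 0.05, 26, -0.1, 6.7, -0.0, 0.04, 26, -0.1, 6.7, -0.0, 0.04, 26, -0.2, 6.7, -0.0, 0.05, 26, -0.1, 6.7, -0.0, 0.04, 26]
[-0.2, 6.7, -0.0, 0.04, 26, -0.1, 6.7, -0.0, 0.05, 26, -0.2, 6.7, -0.0, 0.04, 26, -0.1, 6.7, -0.0, 0.04, 26, -0.2, 6.7, -0.0, 0.05, 26, -0.1, 6.7, -0.0, 0.04, 26, -0.1, 6.7, -0.0, 0.04, 26, -0.2, 6.7, -0.0, 0.05, 26, -0.1, 6.7, -0.0, 0.04, 26, -0.0, -0.0, -0.0, -0.0, 26]
end [0.52920813 0.18423082 0.07995997 0.99173922]

[-0.1, -6.3, -0.0, -0.04, 26, -0.2, -6.4, -0.0, -0.04, 26, -0.1, -6.3, -0.0, -0.04, 26, -0.2, -6.3, -0.0, -0.04, 26, -0.1, -6.3, -0.0, -0.04, 26, -0.2, -6.4, -0.0, -0.04, 26, -0.1, -6.3, -0.0, -0.05, 26, -0.1, -6.3, -0.0, -0.04, 26, -0.1, -6.3, -0.0, -0.04, 26, -0.1, -6.4, -0.0, -0.04, 26]
[-0.2, -6.3, -0.0, -0.04, 26, -0.1, -6.3, -0.0, -0.04, 26, -0.1, -6.4, -0.0, -0.04, 26, -0.2, -6.3, -0.0, -0.04, 26, -0.1, -6.3, -0.0, -0.04, 26, -0.1, -6.3, -0.0, -0.04, 26, -0.2, -6.4, -0.0, -0.04, 26, -0.1, -6.3, -0.0, -0.04, 26, -0.0, 0.0, -0.0, -0.0, 26, -0.0, 0.0, -0.0, -0.0, 26]
end [0.50586269 0.07528893 0.08       1.72252695]
```

Call:
{"api": "drive_tool", "payload": {
  "commands": [0,-1,0,-0.01,26,0,-1,0,0,26,0,-0.8,0,0,26,0,0,0,0,26,0,0,0,0,26,0,0,0,0,26,0,0,0,0,26,0,0,0,0,26,0,0,0,0,26,0,0,0,0,26]
}}

```text
t: 8.2
tcp_pos: [0.5056, 0.0756, 0.0805]
tool_rot: [-0.0, -0.074, 0.997, 0.0]
wrist_force: [-2.6, 3.8, 1.6]
gripper_width: 0.0261
gripper_force: 1.7
```

```bash
python3 -c "
from plan import *
print(cur(),at(.71)); look('l2')"; python3 st.py
```

```text
[0.50562084 0.07563623 0.08046355 1.71800828] [0.50589985 0.07530609 0.08       1.72752695]
cell/jar 213 r 0.0396 ang 31.3 [0.04  0.04  0.014]
cell/jar 130 r 0.0397 ang -60.2 [0.029 0.032 0.013]
reel 363 r 0.0398 ang 119.4 [0.053 0.052 0.011]
knob 125 r 0.0396 ang -149.8 [0.029 0.031 0.012]
t 8.25 q [ 1.480e-01  1.320e-01 -3.150e-01  1.124e+00  0.000e+00  1.000e-03] tcp [0.5056 0.0756 0.0805] yaw y 98.43217748483463 F [-3.5  3.3  0.4] tilt [ 0.  0. -1.]
```

Call:
{"api": "drive_tool", "payload": {
  "commands": [0,-1,0,0,26,0,-1,0,-0.01,26,0,-1,0,0,26,0,0,0,0,26,0,0,0,0,26,0,0,0,0,26,0,0,0,0,26,0,0,0,0,26,0,0,0,0,26,0,0,0,0,26]
}}

```text
t: 9.25
tcp_pos: [0.5058, 0.075, 0.0804]
tool_rot: [-0.0, -0.079, 0.997, 0.003]
wrist_force: [-3.3, 12.3, 0.5]
gripper_width: 0.0263
gripper_force: 6.2
```

```bash
python3 -c "
from plan import *
print(cur(),at(.73)); look('l3')"; python3 st.py
```

```text
[0.50583133 0.07501853 0.0804202  1.7294713 ] [0.50641432 0.07224913 0.08       1.74752695]
cell/jar 214 r 0.0396 ang 31.3 [0.04  0.04  0.014]
cell/jar 135 r 0.0395 ang -60.5 [0.029 0.032 0.013]
reel 364 r 0.0398 ang 119.2 [0.053 0.052 0.011]
knob 124 r 0.0398 ang -149.7 [0.029 0.031 0.012]
t 9.3 q [ 0.144  0.132 -0.315  1.123  0.005 -0.015] tcp [0.5058 0.075  0.0804] yaw y 99.09056153246833 F [-4.2 12.3  0.9] tilt [ 0.     0.005 -1.   ]
```

The far stop is confirmed: force rose to 12 N at tool angle 0.71. Now back to the left stop.

```bash
python3 -c "
from plan import *
rows([at(v) for v in np.linspace(.73,-.03,19)[1:]]+[at(-.03)]*2,26,at(.73))"
```

```text
[-0.1, 6.5, -0.0, 0.04, 26, -0.2, 6.6, -0.0, 0.04, 26, -0.2, 6.5, -0.0, 0.05, 26, -0.1, 6.6, -0.0, 0.04, 26, -0.1, 6.5, -0.0, 0.04, 26, -0.2, 6.6, -0.0, 0.04, 26, -0.1, 6.5, -0.0, 0.05, 26, -0.1, 6.5, -0.0, 0.04, 26, -0.1, 6.6, -0.0, 0.04, 26, -0.2, 6.5, -0.0, 0.04, 26]
[-0.1, 6.6, -0.0, 0.04, 26, -0.2, 6.5, -0.0, 0.05, 26, -0.1, 6.6, -0.0, 0.04, 26, -0.2, 6.5, -0.0, 0.04, 26, -0.1, 6.5, -0.0, 0.04, 26, -0.2, 6.6, -0.0, 0.05, 26, -0.1, 6.5, -0.0, 0.04, 26, -0.1, 6.6, -0.0, 0.04, 26, 0.0, -0.0, -0.0, -0.0, 26, 0.0, -0.0, -0.0, -0.0, 26]
end [0.52965821 0.18489587 0.08       0.98752695]
```

Call:
{"api": "drive_tool", "payload": {
  "commands": [-0.1,6.5,0,0.04,26,-0.2,6.6,0,0.04,26,-0.2,6.5,0,0.05,26,-0.1,6.6,0,0.04,26,-0.1,6.5,0,0.04,26,-0.2,6.6,0,0.04,26,-0.1,6.5,0,0.05,26,-0.1,6.5,0,0.04,26,-0.1,6.6,0,0.04,26,-0.2,6.5,0,0.04,26]
}}

```text
t: 10.3
tcp_pos: [0.5102, 0.1366, 0.0805]
tool_rot: [0.001, 0.132, 0.991, -0.001]
wrist_force: [-1.6, -1.7, 1.0]
gripper_width: 0.0259
gripper_force: 0.9
```

Call:
{"api": "drive_tool", "payload": {
  "commands": [-0.1,6.6,0,0.04,26,-0.2,6.5,0,0.05,26,-0.1,6.6,0,0.04,26,-0.2,6.5,0,0.04,26,-0.1,6.5,0,0.04,26,-0.2,6.6,0,0.05,26,-0.1,6.5,0,0.04,26,-0.1,6.6,0,0.04,26,0,0,0,0,26,0,0,0,0,26]
}}

```text
t: 11.3
tcp_pos: [0.5298, 0.1798, 0.0802]
tool_rot: [0.0, 0.298, 0.955, -0.005]
wrist_force: [-9.2, -15.4, 8.4]
gripper_width: 0.0261
gripper_force: 8.7
```

```bash
python3 -c "
from plan import *
print(cur(),at(-.03)); look('l4')
rows([at(v) for v in np.linspace(-.03,.725,19)[1:]]+[at(.725)]*2,26,at(-.03))"; python3 st.py
```

```text
[0.52982892 0.17980066 0.08020237 0.96566518] [0.52962669 0.18486714 0.08       0.98752695]
cell/jar 214 r 0.0395 ang 31.6 [0.04  0.039 0.014]
cell/jar 134 r 0.0396 ang -60.5 [0.029 0.032 0.011]
reel 314 r 0.0398 ang 119.2 [0.052 0.052 0.009]
knob 128 r 0.0396 ang -149.8 [0.029 0.031 0.011]
[-0.1, -6.5, -0.0, -0.04, 26, -0.2, -6.5, -0.0, -0.04, 26, -0.2, -6.5, -0.0, -0.05, 26, -0.1, -6.5, -0.0, -0.04, 26, -0.1, -6.5, -0.0, -0.04, 26, -0.1, -6.5, -0.0, -0.04, 26, -0.2, -6.5, -0.0, -0.04, 26, -0.1, -6.5, -0.0, -0.05, 26, -0.1, -6.5, -0.0, -0.04, 26, -0.2, -6.5, -0.0, -0.04, 26]
[-0.1, -6.5, -0.0, -0.04, 26, -0.1, -6.5, -0.0, -0.04, 26, -0.2, -6.5, -0.0, -0.05, 26, -0.1, -6.5, -0.0, -0.04, 26, -0.1, -6.5, -0.0, -0.04, 26, -0.1, -6.5, -0.0, -0.04, 26, -0.2, -6.5, -0.0, -0.04, 26, -0.1, -6.5, -0.0, -0.04, 26, -0.0, 0.0, -0.0, -0.0, 26, -0.0, 0.0, -0.0, -0.0, 26]
end [0.50623838 0.07299349 0.08       1.73752695]
t 11.35 q [ 0.332  0.225 -0.203  1.149 -0.009  0.937] tcp [0.5298 0.1798 0.0802] yaw y 55.32505492773394 F [ -8.4 -14.6   7.9] tilt [-0.003 -0.01  -1.   ]
```

Call:
{"api": "drive_tool", "payload": {
  "commands": [-0.1,-6.5,0,-0.04,26,-0.2,-6.5,0,-0.04,26,-0.2,-6.5,0,-0.05,26,-0.1,-6.5,0,-0.04,26,-0.1,-6.5,0,-0.04,26,-0.1,-6.5,0,-0.04,26,-0.2,-6.5,0,-0.04,26,-0.1,-6.5,0,-0.05,26,-0.1,-6.5,0,-0.04,26,-0.2,-6.5,0,-0.04,26]
}}

```text
t: 12.35
tcp_pos: [0.5088, 0.125, 0.0809]
tool_rot: [0.002, 0.091, 0.996, 0.0]
wrist_force: [2.1, 3.5, -2.0]
gripper_width: 0.0258
gripper_force: 1.8
```

Call:
{"api": "drive_tool", "payload": {
  "commands": [-0.1,-6.5,0,-0.04,26,-0.1,-6.5,0,-0.04,26,-0.2,-6.5,0,-0.05,26,-0.1,-6.5,0,-0.04,26,-0.1,-6.5,0,-0.04,26,-0.1,-6.5,0,-0.04,26,-0.2,-6.5,0,-0.04,26,-0.1,-6.5,0,-0.04,26,0,0,0,0,26,0,0,0,0,26]
}}

```text
t: 13.35
tcp_pos: [0.5079, 0.0753, 0.081]
tool_rot: [0.002, -0.074, 0.997, 0.002]
wrist_force: [1.0, 10.6, -1.4]
gripper_width: 0.0259
gripper_force: 5.0
```

```bash
python3 -c "
from plan import *
print(cur(),at(.725)); look('l5')"; python3 st.py
```

```text
[0.50786867 0.07530796 0.0809696  1.71849888] [0.50627997 0.07301239 0.08       1.74252695]
cell/jar 236 r 0.0398 ang 61.0 [0.041 0.039 0.015]
cell/jar 122 r 0.0401 ang -29.4 [0.029 0.03  0.011]
reel 365 r 0.0386 ang 150.8 [0.053 0.052 0.01 ]
knob 123 r 0.0398 ang -118.6 [0.031 0.031 0.011]
t 13.4 q [ 0.145  0.132 -0.314  1.121  0.004 -0.003] tcp [0.5079 0.0753 0.081 ] yaw y 98.46903047478295 F [ 1.6 10.5 -1.5] tilt [-0.004  0.004 -1.   ]
```

The cell is at about -29.5° with the lever at the far stop, so one more full swing is needed. I repeat the same return and swing.

Call:
{"api": "drive_tool", "payload": {
  "commands": [-0.1,6.5,0,0.04,26,-0.2,6.5,0,0.04,26,-0.2,6.5,0,0.05,26,-0.1,6.5,0,0.04,26,-0.1,6.5,0,0.04,26,-0.2,6.5,0,0.04,26,-0.1,6.5,0,0.05,26,-0.1,6.5,0,0.04,26,-0.1,6.5,0,0.04,26,-0.2,6.5,0,0.04,26]
}}

```text
t: 14.4
tcp_pos: [0.5108, 0.1369, 0.0805]
tool_rot: [0.001, 0.137, 0.991, -0.001]
wrist_force: [-2.3, -1.7, 0.6]
gripper_width: 0.026
gripper_force: 0.9
```

Call:
{"api": "drive_tool", "payload": {
  "commands": [-0.1,6.5,0,0.04,26,-0.2,6.5,0,0.05,26,-0.1,6.5,0,0.04,26,-0.2,6.5,0,0.04,26,-0.1,6.5,0,0.04,26,-0.2,6.5,0,0.04,26,-0.1,6.5,0,0.04,26,-0.1,5.5,0,0.04,26,0,0,0,0,26,0,0,0,0,26]
}}

```text
t: 15.4
tcp_pos: [0.5304, 0.1794, 0.0802]
tool_rot: [0.0, 0.298, 0.955, -0.005]
wrist_force: [-8.1, -13.3, 6.3]
gripper_width: 0.0259
gripper_force: 7.4
```

```bash
python3 -c "
from plan import *
print(cur(),at(0)); look('l6')"; python3 st.py
```

```text
[0.53041415 0.1793657  0.08022391 0.96584954] [0.52712428 0.18094811 0.08       1.01752695]
cell/jar 237 r 0.0397 ang 61.2 [0.041 0.039 0.014]
cell/jar 123 r 0.0397 ang -29.8 [0.03  0.03  0.013]
reel 290 r 0.0377 ang 152.0 [0.053 0.05  0.01 ]
knob 121 r 0.0397 ang -118.4 [0.031 0.031 0.01 ]
t 15.45 q [ 0.331  0.225 -0.203  1.148 -0.008  0.935] tcp [0.5304 0.1794 0.0802] yaw y 55.33917561317377 F [ -8.3 -12.3   6.1] tilt [-0.003 -0.009 -1.   ]
```

Call:
{"api": "drive_tool", "payload": {
  "commands": [-0.1,-6.5,0,-0.04,26,-0.2,-6.5,0,-0.04,26,-0.2,-6.5,0,-0.05,26,-0.1,-6.5,0,-0.04,26,-0.1,-6.5,0,-0.04,26,-0.1,-6.5,0,-0.04,26,-0.2,-6.5,0,-0.04,26,-0.1,-6.5,0,-0.05,26,-0.1,-6.5,0,-0.04,26,-0.2,-6.5,0,-0.04,26]
}}

```text
t: 16.45
tcp_pos: [0.5091, 0.124, 0.0809]
tool_rot: [0.002, 0.091, 0.996, 0.0]
wrist_force: [3.2, 3.8, -1.2]
gripper_width: 0.0262
gripper_force: 1.8
```

Call:
{"api": "drive_tool", "payload": {
  "commands": [-0.1,-6.5,0,-0.04,26,-0.1,-6.5,0,-0.04,26,-0.2,-6.5,0,-0.05,26,-0.1,-6.5,0,-0.04,26,-0.1,-6.5,0,-0.04,26,-0.1,-6.5,0,-0.04,26,-0.2,-6.5,0,-0.04,26,-0.1,-6.0,0,-0.04,26,0,0,0,0,26,0,0,0,0,26]
}}

```text
t: 17.45
tcp_pos: [0.5081, 0.0753, 0.0811]
tool_rot: [0.002, -0.074, 0.997, 0.003]
wrist_force: [1.7, 12.3, -0.1]
gripper_width: 0.0261
gripper_force: 6.0
```

```bash
python3 -c "
from plan import *
print(cur(),at(.725)); look('l7')"; python3 st.py
```

```text
[0.50809194 0.07533074 0.08108666 1.71881523] [0.50627997 0.07301239 0.08       1.74252695]
cell/jar 75 r 0.0369 ang -0.2 [0.029 0.032 0.011]
cell/jar 241 r 0.0391 ang 91.6 [0.039 0.042 0.015]
reel 362 r 0.0395 ang 180.5 [0.053 0.052 0.01 ]
knob 123 r 0.0393 ang -88.2 [0.031 0.029 0.01 ]
t 17.5 q [ 0.144  0.132 -0.314  1.121  0.005 -0.004] tcp [0.5081 0.0753 0.0811] yaw y 98.48293968115551 F [ 1.6 13.  -1.7] tilt [-0.004  0.005 -1.   ]
```

View pics/l7.png

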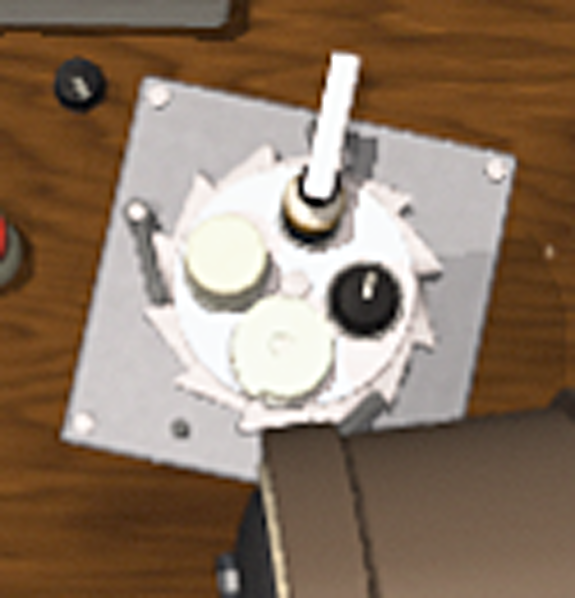

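The cell at (312,210) is under the sensor head, at about 0°. I bring the lever back to the left stop.

Call:
{"api": "drive_tool", "payload": {
  "commands": [-0.1,6.5,0,0.04,26,-0.2,6.5,0,0.04,26,-0.2,6.5,0,0.05,26,-0.1,6.5,0,0.04,26,-0.1,6.5,0,0.04,26,-0.2,6.5,0,0.04,26,-0.1,6.5,0,0.05,26,-0.1,6.5,0,0.04,26,-0.1,6.5,0,0.04,26,-0.2,6.5,0,0.04,26]
}}

```text
t: 18.5
tcp_pos: [0.5109, 0.1364, 0.0805]
tool_rot: [0.001, 0.137, 0.991, -0.001]
wrist_force: [-1.3, -1.0, 0.6]
gripper_width: 0.0262
gripper_force: 0.9
```

Call:
{"api": "drive_tool", "payload": {
  "commands": [-0.1,6.5,0,0.04,26,-0.2,6.5,0,0.05,26,-0.1,6.5,0,0.04,26,-0.2,6.5,0,0.04,26,-0.1,6.5,0,0.04,26,-0.2,6.5,0,0.04,26,-0.1,6.0,0,0.04,26,-0.1,4.5,0,0.04,26,0,0,0,0,26,0,0,0,0,26]
}}

```text
t: 19.5
tcp_pos: [0.5307, 0.1792, 0.0803]
tool_rot: [0.0, 0.298, 0.955, -0.003]
wrist_force: [-4.5, -7.2, 3.3]
gripper_width: 0.0261
gripper_force: 4.3
```

Call:
{"api": "drive_tool", "payload": {
  "commands": [0,-2.5,0,0,26,0,-2,0,0,26,0,0,0,0,40,0,0,0,0,55,0,0,0,0,70,0,0,0,0,75,0,0,0,0,75,0,0,0,0,75,0,0,0,0,75,0,0,0,0,75]
}}

```text
t: 20.5
tcp_pos: [0.5286, 0.1783, 0.0804]
tool_rot: [-0.0, 0.297, 0.955, -0.0]
wrist_force: [-0.3, 0.7, -0.3]
gripper_width: 0.075
gripper_force: 0.0
```

Call:
{"api": "drive_tool", "payload": {
  "commands": [0,0,10,0,75,0,0,-20,0,75,0,0,-20,0,75,0,0,-20,0,75,0,0,-20,0,75,0,0,-20,0,75,0,0,-20,0,75,0,0,-15,0,75,0,0,0,0,75,0,0,0,0,75]
}}

```text
t: 21.5
tcp_pos: [0.5287, 0.1783, 0.2046]
tool_rot: [-0.0, 0.297, 0.955, -0.0]
wrist_force: [0.1, 0.2, 0.1]
gripper_width: 0.075
gripper_force: 0.0
```

```bash
python3 st.py
python3 - <<'E'
from plan import *
look('l8')
m,p,d=snap('wrist'); W=world(m,d); cv2.imwrite('pics/w2.png',p[...,::-1]); z=W[...,2]
k=((z>.115)&(z<.132)&(d>0)).astype(np.uint8); n,l,st,ce=cv2.connectedComponentsWithStats(k)
a=np.radians(FY)
for i in range(1,n):
    if st[i,4]>100:
        q=W[l==i]; c=(q.min(0)+q.max(0))/2; e=c[:2]-A; print(st[i,4],ce[i].round(),c.round(4),'feeder y',-np.sin(a)*e[0]+np.cos(a)*e[1])
E
```

```text
t 21.5 q [ 0.325  0.189  0.026  1.408 -0.     0.928] tcp [0.5287 0.1783 0.2046] yaw y 55.46096544511804 F [0.1 0.2 0.1] tilt [ 0. -0. -1.]
cell/jar 76 r 0.0369 ang -0.2 [0.03  0.032 0.01 ]
cell/jar 83 r 0.0347 ang 80.7 [0.028 0.03  0.015]
reel 160 r 0.0361 ang -165.1 [0.047 0.033 0.007]
knob 123 r 0.0393 ang -88.2 [0.031 0.028 0.011]
556 [253. 190.] [0.5274 0.1788 0.1205] feeder y 0.04973533336282131
```

View pics/w2.png

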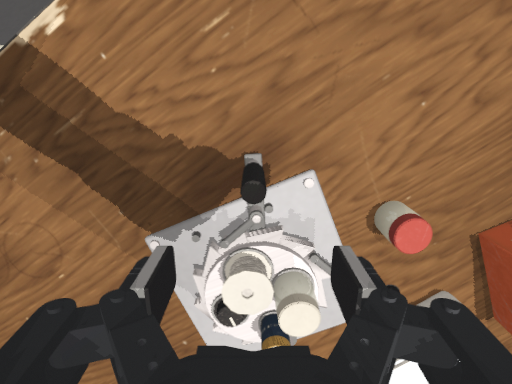

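The handle at (253,185) stands free at the left stop, with feeder y about 0.050. The cell at (272,330) is still in place at 0°, and the robot touches nothing.

```bash
python3 -c "
from h import *
print(ticket.close_job())"
```

```text
the job is handed in; nothing more can be done
None
```

The job is handed in: three full swings brought the battery cell under the sensor head (measured at about 0°), and the lever is released at its left stop with the gripper clear, finished at about 21.6 s; no verdict was returned.

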